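# Post a scrap brass tee through the sprung flap of the drop box

### The arm

A 6-joint arm with a two-finger parallel gripper is mounted at the origin on the work surface. World frame = base frame: x ahead of the robot, y to its left, z up, the work surface at z = 0. Lengths are in mm, angles in rad, forces in N, time in s.
With the tool pointing down it reaches from about 400 to 925 mm from the base axis. Payload 12.5 kg.
Tool frame: the origin (TCP) lies between the finger pads; the fingertips stand 8 mm ahead of it and the grasp point (between the pads) lies 11 mm behind it; z points along the fingers, y is the line along which they close (so a half turn about z gives the same grasp; the last joint's range is limited). The gripper opens to 95 mm and grips with 3 to 60 N. Pads are 20 mm wide; open, the fingers measure 119 mm over their backs; the gripper's body (75 mm by 180 mm) begins 59 mm behind the grasp point.
Start: joints at [1.237, 0.491, 1.559, -0, 1.092, -0.106], TCP at [141.128, 608.875, 222.661] pointing down, gripper open.
Joint ranges: [-3.1, 3.1], [-0.84, 2.19], [0.05, 2.79], [-1.13, 4.28], [0.06, 2.93], [-2.69, 2.69]. Speed limits (rad/s): [2.22, 2.22, 2.79, 3.14, 3.14, 3.14].

### API

Orientations are given as [roll, pitch, yaw] about the fixed x, y, z axes, in that order (R = Rz(yaw) Ry(pitch) Rx(roll)).
In Python, from rig import sense, optics, hand_in gives the robot as it stands.
- The arm moves only by the tool carry_out, never from a script. Its argument "targets" is a list of rows, each an object with "offset": the shift along the tool's x, y, z in m, a list of three; "angular": the turn, a rotation vector about the tool's x, y, z in rad, a list of three; "fingers": the opening in per cent of the stroke, from 0 (shut) to 100 (fully open). A call has 1 to 20 rows; each row is the pose to reach, as a shift and turn from the pose commanded when the call began, along the tool's axes at that moment; what a row does not reach only later rows make up. A row lasts 1/12 s, in which the tool goes at most 41.7 mm and 7.16 degrees, less where a joint would pass 70% of its speed; a pose out of reach is approached as far as the arm can. A call with a gripper value outside its range is refused whole. The fingers move at their own pace and stop on an object; "newtons" is the grip in N (left out, the last holds). Time passes only in rows, so rows that repeat a pose let the fingers close. It gives the time, the measured TCP pose, the force, the opening and the grip force at its end, in the units of the state.
- sense(): the state, without advancing time (a new reading comes with each control period).
- optics.get_image(name): name is "side" or "top"; returns (picture, depth): 400x640x3 uint8, blue, green, red; 400x640 float32, mm along the optical axis (not along the pixel's ray), 0 where there is no reading.
- optics.camera_model(name): a dict with "fx", "fy", "cx", "cy" (pixels), "R" (3x3) and "t" (3): a world point X has camera coordinates R X + t. Camera axes: x right, y down, z forward; pixel columns grow to the right and rows downward; lengths in mm; the calibration is good to about 2 mm. A picture is of the moment at which its call begins. camera_model takes no time and is no camera call.
- hand_in(): hands the job in; it is judged then, once.
The state is a dict: "t": time; "qpos": joint angles; "dq": joint speeds; "tau": joint torques, N m; "position": TCP position; "orientation": TCP orientation; "wrist_force": force on the tool from outside, world axes, zero at the start; "moment": the same for the moment, N m; "gripper_width": opening from 0.0 (shut) to 1.0 (fully open); "grasp_force": force on a finger pad.
Only numpy, scipy, OpenCV 4.12 (cv2) and the standard library are available. Lean on these libraries where they do the work, as an engineer would, in place of code of your own. Each camera call takes 0.05 s, during which the arm holds its last target. There are 200 camera calls.

### The job

A scrap brass pipe tee has been left on the ledge of the grey drop box on the bench. With one finger push the box's sprung flap open, and while that finger keeps it open push the tee over the sill with the other finger so that it drops into the box; push it only, do not pick it up. When the tee lies inside, take the fingers out and let the flap close by itself, leaving the other things on the bench where they are.

Things in the scene. Friction and masses are not known exactly. Their poses are not given: they have to be found in the camera images.
- dropbox: grey sheet-steel scrap drop box, bolted to the bench: 290 mm deep (x), 240 wide (y), 175 high. Origin on the bench straight below the middle of the sill; +x goes from the ledge over the flap to the back (x -130 to 160 mm), +y to its left, +z up. Hollow inside, down to a floor at height 4 mm, also under the ledge. Behind the hinge a flat cap 175 mm high
- ledge (a point): middle of the flat level ledge on the box's near side, on its surface, 125 mm above the bench. The ledge runs from box x -130 mm (front edge, open, no lip) to the sill at x 0 and is 232 mm wide between side lips 12 mm high
- sill (a point): middle of the sill: the far edge of the ledge, at the height of its surface (125 mm above the bench), over which the tee drops in; axes as the box. The mouth behind it is 232 mm wide between 4 mm side walls that rise with the flap, about 6 mm proud of it
- hinge (a point): middle of the flap's hinge rod, which runs along y at box x 120 mm, 175 mm above the bench. Nothing of the box is higher than 185 mm
- flap (a joint): angle of the aluminium flap, rad: 0 shut, 0.85 fully open. Plate 126 mm from hinge to free edge, 222 wide, 3 thick; shut, it slopes down at 23 degrees from the hinge to the sill. It opens inwards and down; a spring shuts it (0.26 N m shut, 0.5 N m wide open), so it must be held. A fingertip 8 mm above ledge height opens it 0.31 rad with its far side at box x 75 mm, 0.6 rad at 98 mm
- flap_edge (a point): middle of the flap's free edge, a rolled bead 6 mm thick, just behind the sill at about ledge height when the flap is shut. With the flap open 0.35 rad the gap behind the sill is about 25 mm, at 0.6 rad about 50 mm
- tee: brass pipe tee, about 0.18 kg, lying flat on the ledge, 28 mm high: a run 50 mm long along its y, a branch along its +x with its mouth 28 mm from the crossing; tubes 23 mm thick, collars 28 mm in diameter at the three ends. Origin on its underside below the crossing. The branch points towards the flap within 0.5 rad, the back of the run towards the ledge's front edge
- tee_center (a point): the crossing of the tee's axes, 14 mm above its underside
- carton: closed cardboard carton 110 x 85 x 70 mm high on the bench to the left of the box, to be left alone; origin under its centre
- valve: brass gate valve with a handwheel, 68 x 54 x 70 mm high, standing on the bench to the right of the box, to be left alone; origin under its centre
- sprayer: trigger spray bottle 86 mm across and 230 mm high on the bench to the right of the box, to be left alone; origin under its centre
There are look-alikes about, which are no part of the job. Leave any red look-alike of the tee alone.

How it is judged (in metres and radians):
On the way, in this order (a step that is already met when the one before it is completed fails the run):
1. a finger pushes the flap open (past 0.15 rad) while the tee is still on the ledge (value of joint flap above 0.15 rad and contact force between the fingers and flap above 0.3 N and z of tee_center in the frame of sill above 0.008 m and x of tee_center in the frame of sill below 0.005 m), for 0.1 s.
2. the tee has dropped into the box (its centre 45 mm or more below the sill) while a finger still holds the flap open (z of tee_center in the frame of sill below -0.045 m and value of joint flap above 0.15 rad and contact force between the fingers and flap above 0.3 N), for 0.1 s.
At the end, for the whole second after the job is handed in: The tee lies at rest inside the box, its centre at least 60 mm below the sill, and the flap is shut again (under 0.05 rad) (z of tee_center in the frame of sill below -0.06 m and x of tee_center in the frame of sill between -0.126 and 0.156 m and y of tee_center in the frame of sill between -0.116 and 0.116 m and value of joint flap below 0.05 rad and linear speed of tee below 0.03 m/s); the robot touches nothing.
It fails at once if the tee is lifted (its centre more than 12 mm above where it is when it lies on the ledge) (z of tee_center in the frame of sill above 0.026 m).
It fails at once if the carton is moved by more than 20 mm (distance of carton from where it was at the start of the episode above 0.02 m).
It fails at once if the valve is moved by more than 20 mm (distance of valve from where it was at the start of the episode above 0.02 m).
It fails at once if the spray bottle is moved by more than 20 mm (distance of sprayer from where it was at the start of the episode above 0.02 m).
It also fails if it takes over 35 s, if anything falls off the work surface, if the arm or the gripper's body presses on something with over 40 N, if the wrist force passes 120 N, or if a joint passes its speed limit or range.

## Working session

There is one attempt and no reset: what is moved stays moved. The work goes in short steps, Python scripts to look and compute and a tool call to move; the robot and the scene stay as the last step left them, time stands still between calls to the robot, and variables do not carry over. Pictures are saved under pics/ and viewed, at most 10 in all, crops included, and the job is handed in when it is done.

Besides the shell and the picture viewer there is one more tool, called after "Call:" as name(argument=value, ...), one argument or row to a line, values as JSON. carry_out: Moves the arm, as the interface text tells. Its arguments: {"type":"object","properties":{"targets":{"type":"array","items":{"type":"object","properties":{"offset":{"type":"array","items":{"type":"number"}},"angular":{"type":"array","items":{"type":"number"}},"fingers":{"type":"number"}}}},"newtons":{"type":"number"}},"required":["targets"]}

```bash
mkdir -p pics
python3 - <<'E'
from rig import sense, optics
import cv2,numpy as np
s=sense();print({k:np.round(v,3).tolist() for k,v in s.items()})
for n in("top","side"):
    im,d=optics.get_image(n);cv2.imwrite(f"pics/{n}0.png",im);np.save(f"pics/{n}0.npy",d)
    m=optics.camera_model(n);print(n,{k:np.round(v,3).tolist() for k,v in m.items()})
E
```

```text
{'t': 0.0, 'qpos': [1.237, 0.492, 1.559, -0.0, 1.092, -0.106], 'dq': [0.002, -0.002, -0.0, -0.002, 0.0, 0.003], 'tau': [0.002, -61.264, -25.816, 0.069, 0.048, -0.0], 'position': [141.075, 608.638, 222.073], 'orientation': [-3.141, -0.0, 2.914], 'wrist_force': [0.32, 0.204, -0.53], 'moment': [0.009, 0.014, 0.009], 'grasp_force': 0.0, 'gripper_width': 0.999}
top {'fx': 426.486, 'fy': 426.486, 'cx': 324.366, 'cy': 199.692, 'R': [[-0.024, -1.0, 0.006], [-0.996, 0.023, -0.092], [0.091, -0.008, -0.996]], 't': [40.932, 540.877, 1017.204]}
side {'fx': 490.943, 'fy': 490.943, 'cx': 324.757, 'cy': 190.04, 'R': [[0.764, -0.645, -0.015], [-0.372, -0.421, -0.827], [0.528, 0.637, -0.561]], 't': [-373.085, 289.784, 827.426]}
```

View pics/top0.png

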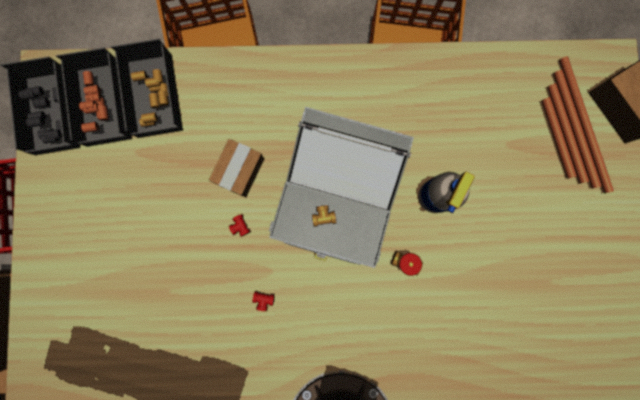

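View pics/side0.png

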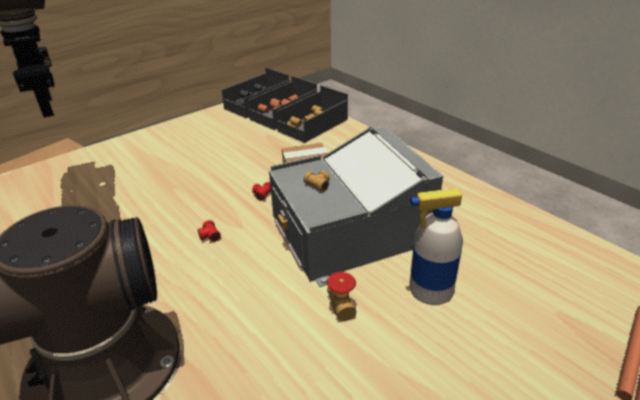

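The top view shows the box in the middle: ledge corners near (271,236) and (378,265), sill from (285,183) to (390,210). The brass tee is on the ledge at (323,216) with its branch pointing up towards the flap. The carton is at (237,167), the sprayer at (445,192) and the valve at (408,263); the red look-alikes are off the box. The side view agrees.

```bash
cat > h.py <<'E'
import cv2,numpy as np
from rig import optics
def cam(n):
    m=optics.camera_model(n);return m,np.array(m["R"]),np.array(m["t"])
def ray(n,uv,z):
    m,R,t=cam(n);uv=np.atleast_2d(uv).astype(float)
    d=np.c_[(uv[:,0]-m["cx"])/m["fx"],(uv[:,1]-m["cy"])/m["fy"],np.ones(len(uv))]@R
    c=-R.T@t;return c+d*((z-c[2])/d[:,2])[:,None]
def cloud(n,dep):
    m,R,t=cam(n);v,u=np.mgrid[:400,:640]
    P=np.stack([(u-m["cx"])/m["fx"]*dep,(v-m["cy"])/m["fy"]*dep,dep],-1)
    return (P-t)@R
def proj(n,X):
    m,R,t=cam(n);c=np.atleast_2d(X)@R.T+t
    return np.c_[m["fx"]*c[:,0]/c[:,2]+m["cx"],m["fy"]*c[:,1]/c[:,2]+m["cy"]]
def brass(im):
    h=cv2.cvtColor(im,cv2.COLOR_BGR2HSV);return cv2.inRange(h,(12,110,50),(30,255,255))
E
python3 - <<'E'
from h import *
im=cv2.imread("pics/top0.png");W=cloud("top",np.load("pics/top0.npy"))
print(np.round(W[[225,225,150,130,195],[300,350,350,350,300]],1))
z=W[...,2]
k=((z>117)&(z<133)).astype(np.uint8);n,l,st,_=cv2.connectedComponentsWithStats(k)
print(st[l[225,300]])
k2=(l==l[225,300]);pts=ray("top",np.argwhere(k2)[:,::-1],125)[:,:2].astype(np.float32)
print("ledge rect",cv2.minAreaRect(pts))
# flap plane/white mask and sill crease in box frame
h=cv2.cvtColor(im,cv2.COLOR_BGR2GRAY)
roi=np.zeros_like(h);cv2.fillPoly(roi,[np.array([[300,105],[415,135],[380,268],[268,238]])],1)
w=((h>165)&(roi>0)).astype(np.uint8);n,l,st,_=cv2.connectedComponentsWithStats(w);w=l==l[160,350]
c=cv2.boxPoints(cv2.minAreaRect(np.argwhere(w)[:,::-1].astype(np.float32)));print("flap px",c)
print("white at125",ray("top",c,125)[:,:2].round(1).tolist(),"at172",ray("top",c,172)[:,:2].round(1).tolist())
b=brass(im);n,l,st,ce=cv2.connectedComponentsWithStats(b);i=l[216,323];print(st[i],ce[i])
p=ray("top",np.argwhere(l==i)[:,::-1],141)[:,:2].astype(np.float32);r=cv2.minAreaRect(p);print("tee",p.mean(0),r,cv2.boxPoints(r).tolist())
for nm,u in(("carton",(237,167)),("spray",(445,192)),("valve",(408,263))):print(nm,W[u[1],u[0]].round())
cv2.imwrite("pics/crop0.png",cv2.resize(im[95:280,255:480],None,fx=3.2,fy=3.2,interpolation=cv2.INTER_CUBIC))
E
```

```text
[[478.1  84.  121.9]
 [475.4 -25.9 124.5]
 [634.1 -27.8 165.2]
 [675.5 -28.5 173.3]
 [544.4  82.8 122.1]]
[ 270  165  123  103 6805]
ledge rect ((496.9090881347656, 12.51165771484375), (241.66342163085938, 167.06478881835938), 72.62743377685547)
flap px [[289.40793  180.13873 ]
 [304.15372  127.913994]
 [402.09824  155.56891 ]
 [387.35245  207.79364 ]]
white at125 [[577.8, 105.5], [695.0, 70.5], [627.3, -146.6], [511.3, -109.3]] at172 [[571.2, 102.0], [682.5, 68.9], [618.2, -137.4], [508.1, -102.0]]
[312 206  24  20 310] [323.32903226 216.02258065]
tee [495.63477   32.306713] ((498.5407409667969, 32.758689880371094), (39.262142181396484, 48.611473083496094), 7.617599964141846) [[475.8609313964844, 54.247615814208984], [482.3049011230469, 6.065141677856445], [521.2205810546875, 11.269763946533203], [514.776611328125, 59.452239990234375]]
carton [619. 232.  71.]
spray [ 539. -226.  168.]
valve [ 386. -162.   67.]
```

View pics/crop0.png

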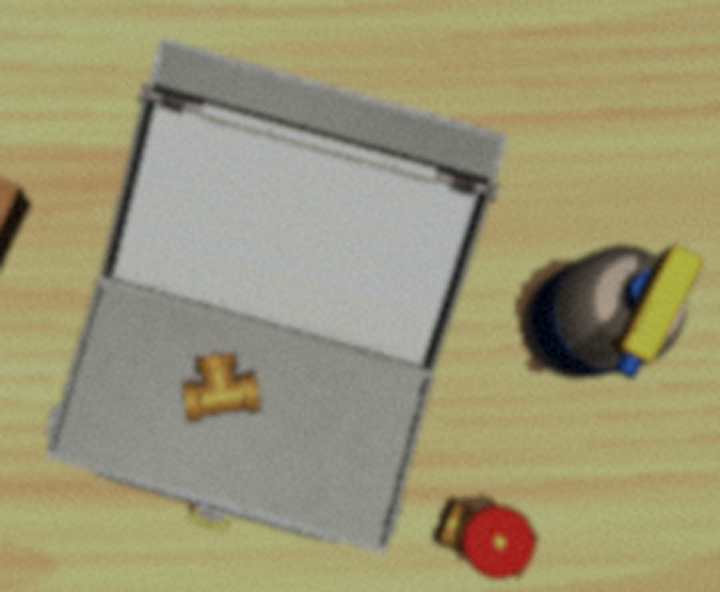

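The crop gives the corners in full-image pixels. Ledge front is at (270,237) and (375,266), the sill ends are at (286,183) and (389,211), and the cap's back corners are at (307,107) and (413,137). The tee's branch points forward and slightly left.

```bash
cat >> h.py <<'E'
from scipy.optimize import least_squares
def fitbox(px):  # px of known box-frame points -> x,y,yaw
    B=np.array([[-130,120,125],[-130,-120,125],[0,120,125],[0,-120,125],[160,120,175],[160,-120,175]],float)
    W=np.vstack([ray("top",p,b[2]) for p,b in zip(px,B)])[:,:2]
    def f(q):
        c,s=np.cos(q[2]),np.sin(q[2]);return ((B[:,:2]@np.array([[c,s],[-s,c]])+q[:2])-W).ravel()
    r=least_squares(f,[550,0,-.28]);return r.x,r.fun.reshape(-1,2)
E
python3 - <<'E'
from h import *
q,res=fitbox([[270,237.2],[375.3,266.2],[286.2,182.5],[389.4,210.6],[306.6,107.5],[413.4,136.6]])
print(q.round(3),res.round(1).tolist())
c,s=np.cos(q[2]),np.sin(q[2]);Rb=np.array([[c,s],[-s,c]])
# tee from side view too
im=cv2.imread("pics/side0.png");b=brass(im);n,l,st,ce=cv2.connectedComponentsWithStats(b);i=l[181,316];print(st[i])
p=ray("side",np.argwhere(l==i)[:,::-1],139);print("side tee centroid@139",p.mean(0).round(1))
tee=np.array([491.6,31.9]);print("tee box",Rb@(tee-q[:2]))
from scipy.spatial.transform import Rotation as Ro
yaw=np.pi/2+q[2]
from rig import sense
S=sense();p0=S["position"];R0=Ro.from_euler("xyz",S["orientation"])
tb=Rb@(tee-q[:2])
for fx in(0,):
    tcpb=np.array([tb[0]-14-8+47.5-5,tb[1]]);w=q[:2]+Rb.T@tcpb
    print("tcp box",tcpb,"world",w,"yaw",yaw,"tool offset m",R0.inv().apply(np.r_[w,223]-p0)/1000,"rotvec",(R0.inv()*Ro.from_euler("xyz",[np.pi,0,yaw])).as_rotvec())
E
```

```text
[ 5.40258e+02 -1.91600e+00 -2.98000e-01] [[-1.7, 1.0], [-3.8, -0.1], [2.8, 0.1], [0.0, -3.0], [2.4, 3.2], [0.1, -1.2]]
[304 171  25  20 300]
side tee centroid@139 [496.   32.5 139. ]
tee box [-56.44051604  18.04526474]
tcp box [-35.94051604  18.04526474] world [511.1971055   25.88306923] yaw 1.272901067292861 tool offset m [-4.92186354e-01 -4.84129644e-01 -4.49676832e-04] rotvec [-8.59241686e-04  7.48915126e-04  1.64089112e+00]
```

Call:
carry_out(
  targets=[
    {"offset":[-0.492,-0.484,0],"angular":[0,0,1.64],"fingers":100},
    {"offset":[-0.492,-0.484,0],"angular":[0,0,1.64],"fingers":100},
    {"offset":[-0.492,-0.484,0],"angular":[0,0,1.64],"fingers":100},
    {"offset":[-0.492,-0.484,0],"angular":[0,0,1.64],"fingers":100},
    {"offset":[-0.492,-0.484,0],"angular":[0,0,1.64],"fingers":100},
    {"offset":[-0.492,-0.484,0],"angular":[0,0,1.64],"fingers":100},
    {"offset":[-0.492,-0.484,0],"angular":[0,0,1.64],"fingers":100},
    {"offset":[-0.492,-0.484,0],"angular":[0,0,1.64],"fingers":100},
    {"offset":[-0.492,-0.484,0],"angular":[0,0,1.64],"fingers":100},
    {"offset":[-0.492,-0.484,0],"angular":[0,0,1.64],"fingers":100},
    {"offset":[-0.492,-0.484,0],"angular":[0,0,1.64],"fingers":100},
    {"offset":[-0.492,-0.484,0],"angular":[0,0,1.64],"fingers":100},
    {"offset":[-0.492,-0.484,0],"angular":[0,0,1.64],"fingers":100},
    {"offset":[-0.492,-0.484,0],"angular":[0,0,1.64],"fingers":100},
    {"offset":[-0.492,-0.484,0],"angular":[0,0,1.64],"fingers":100},
    {"offset":[-0.492,-0.484,0],"angular":[0,0,1.64],"fingers":100},
    {"offset":[-0.492,-0.484,0],"angular":[0,0,1.64],"fingers":100},
    {"offset":[-0.492,-0.484,0],"angular":[0,0,1.64],"fingers":100},
    {"offset":[-0.492,-0.484,0],"angular":[0,0,1.64],"fingers":100},
    {"offset":[-0.492,-0.484,0],"angular":[0,0,1.64],"fingers":100},
  ],
  newtons=60,
)

```text
t: 1.77
position: [510.5, 26.6, 222.3]
orientation: [-3.141, -0.0, 1.274]
wrist_force: [0.1, 0.2, 0.7]
gripper_width: 1.006
grasp_force: 0.0
```

Call:
carry_out(
  targets=[
    {"offset":[0,0,0.03],"angular":[0,0,0],"fingers":100},
    {"offset":[0,0,0.05],"angular":[0,0,0],"fingers":100},
    {"offset":[0,0,0.05],"angular":[0,0,0],"fingers":100},
  ],
)

```text
t: 2.02
position: [509.0, 27.6, 169.9]
orientation: [-3.136, 0.001, 1.275]
wrist_force: [-0.1, 0.2, -0.7]
gripper_width: 1.0
grasp_force: 0.0
```

Run:
```python
from h import *
ims=[optics.get_image(n)[0] for n in("side","top")]
a=cv2.resize(ims[0][100:290,240:460],None,fx=1.8,fy=1.8,interpolation=3);b=cv2.resize(ims[1][100:290,240:460],None,fx=1.8,fy=1.8,interpolation=3)
cv2.imwrite("pics/c1.png",np.hstack([a,b]))
```

```text
(no output)
```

View pics/c1.png

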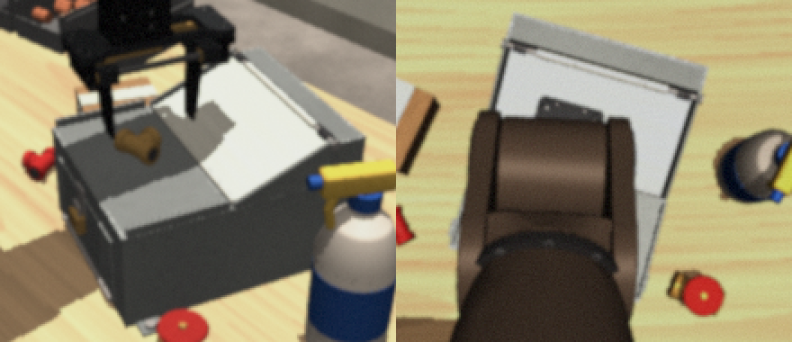

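The side crop on the left shows the rear finger at (110,135), just behind the tee at (137,145), and the front finger at (190,118) over the lower flap. I'll back off slightly and go down.

Call:
carry_out(
  targets=[
    {"offset":[0,-0.006,0],"fingers":100},
    {"offset":[0,-0.006,0.01],"fingers":100},
    {"offset":[0,-0.006,0.02],"fingers":100},
    {"offset":[0,-0.006,0.03],"fingers":100},
    {"offset":[0,-0.006,0.032],"fingers":100},
    {"offset":[0,-0.006,0.032],"fingers":100},
    {"offset":[0,-0.006,0.032],"fingers":100},
  ],
)

```text
$.targets[0]: bad value
```

Run:
```python
from h import *
im=optics.get_image("side")[0]
cv2.imwrite("pics/c2.png",cv2.resize(im[110:260,255:455],None,fx=3,fy=3,interpolation=3))
```

```text
(no output)
```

View pics/c2.png

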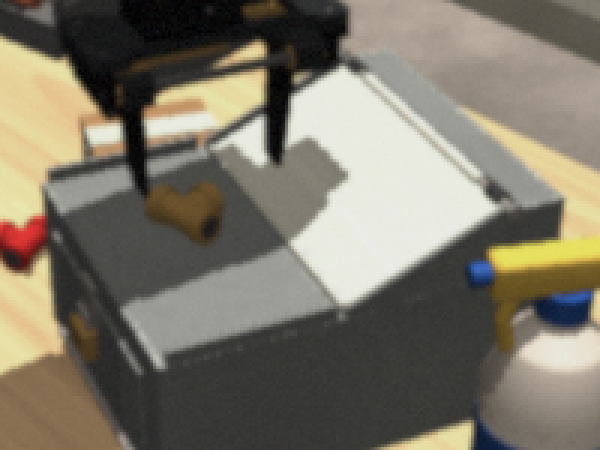

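The call was refused because "angular" has to be given, so the arm is still above. The picture shows the rear finger tip at (143,195), behind the tee at (185,210).

Call:
carry_out(
  targets=[
    {"offset":[0,-0.006,0],"angular":[0,0,0],"fingers":100},
    {"offset":[0,-0.006,0.01],"angular":[0,0,0],"fingers":100},
    {"offset":[0,-0.006,0.02],"angular":[0,0,0],"fingers":100},
    {"offset":[0,-0.006,0.03],"angular":[0,0,0],"fingers":100},
    {"offset":[0,-0.006,0.032],"angular":[0,0,0],"fingers":100},
    {"offset":[0,-0.006,0.032],"angular":[0,0,0],"fingers":100},
    {"offset":[0,-0.006,0.032],"angular":[0,0,0],"fingers":100},
  ],
)

```text
t: 2.75
position: [505.4, 28.0, 140.4]
orientation: [-3.141, 0.0, 1.274]
wrist_force: [0.2, -0.4, 0.4]
gripper_width: 1.001
grasp_force: 0.0
```

Run:
```python
from h import *
from rig import sense
im=optics.get_image("side")[0]
cv2.imwrite("pics/c3.png",cv2.resize(im[110:260,255:455],None,fx=3,fy=3,interpolation=3))
p=sense()["position"];q=[540.26,-1.92,-.298];c,s=np.cos(q[2]),np.sin(q[2]);print(p,np.array([[c,s],[-s,c]])@(np.array(p[:2])-q[:2]))
```

```text
[505.54032139  27.96435291 140.6177698 ] [-41.96374355  18.37321037]
```

View pics/c3.png

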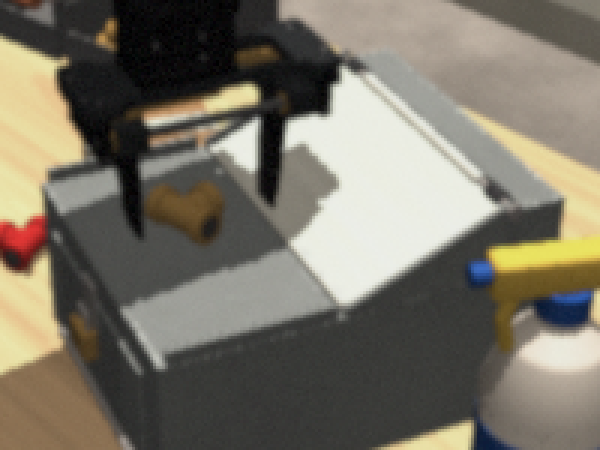

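The rear finger (138,238) is on the ledge behind the tee and the front finger (268,205) is at the foot of the flap. I'll push forward along box x.

Call:
carry_out(
  targets=[
    {"offset":[0,0.004,0],"angular":[0,0,0],"fingers":100},
    {"offset":[0,0.008,0],"angular":[0,0,0],"fingers":100},
    {"offset":[0,0.012,0],"angular":[0,0,0],"fingers":100},
    {"offset":[0,0.016,0],"angular":[0,0,0],"fingers":100},
    {"offset":[0,0.02,0],"angular":[0,0,0],"fingers":100},
    {"offset":[0,0.024,0],"angular":[0,0,0],"fingers":100},
    {"offset":[0,0.028,0],"angular":[0,0,0],"fingers":100},
    {"offset":[0,0.032,0],"angular":[0,0,0],"fingers":100},
    {"offset":[0,0.036,0],"angular":[0,0,0],"fingers":100},
    {"offset":[0,0.04,0],"angular":[0,0,0],"fingers":100},
    {"offset":[0,0.044,0],"angular":[0,0,0],"fingers":100},
    {"offset":[0,0.048,0],"angular":[0,0,0],"fingers":100},
    {"offset":[0,0.052,0],"angular":[0,0,0],"fingers":100},
    {"offset":[0,0.056,0],"angular":[0,0,0],"fingers":100},
    {"offset":[0,0.06,0],"angular":[0,0,0],"fingers":100},
    {"offset":[0,0.062,0],"angular":[0,0,0],"fingers":100},
    {"offset":[0,0.062,0],"angular":[0,0,0],"fingers":100},
    {"offset":[0,0.062,0],"angular":[0,0,0],"fingers":100},
  ],
)

```text
t: 4.3
position: [564.5, 9.8, 140.4]
orientation: [-3.14, 0.0, 1.274]
wrist_force: [-5.3, 1.2, 1.9]
gripper_width: 0.998
grasp_force: 2.7
```

Run:
```python
from h import *
from rig import sense
im=optics.get_image("side")[0]
cv2.imwrite("pics/c4.png",cv2.resize(im[110:260,255:455],None,fx=3,fy=3,interpolation=3))
p=sense()["position"];q=[540.26,-1.92,-.298];c,s=np.cos(q[2]),np.sin(q[2]);Rb=np.array([[c,s],[-s,c]]);print(p,Rb@(np.array(p[:2])-q[:2]))
b=brass(im);b[:150]=0;b[215:]=0;b[:,:280]=0;b[:,370:]=0
pp=np.argwhere(b)[:,::-1];print(len(pp),(ray("side",pp.mean(0),139)[0,:2]-q[:2])@Rb.T)
```

```text
[564.52022101   9.80796453 140.46039007] [19.7475315  18.33407962]
277 [-11.24481741  16.65515218]
```

View pics/c4.png

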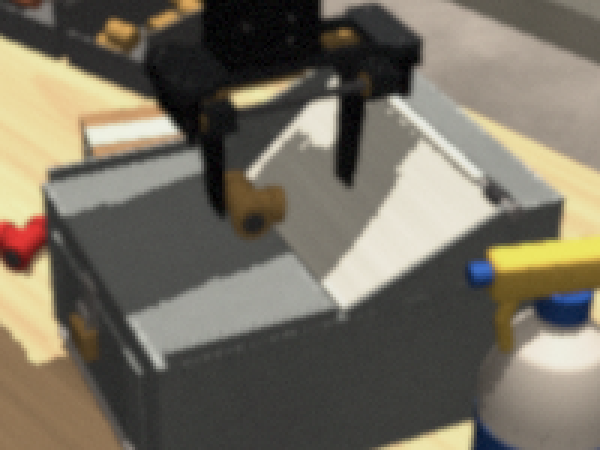

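The flap is open, the front finger is on it at (345,180), and the tee (255,205) is squared up with its branch over the sill. I'll keep pushing.

Call:
carry_out(
  targets=[
    {"offset":[0,0.003,0],"angular":[0,0,0],"fingers":100},
    {"offset":[0,0.006,0],"angular":[0,0,0],"fingers":100},
    {"offset":[0,0.009,0],"angular":[0,0,0],"fingers":100},
    {"offset":[0,0.012,0],"angular":[0,0,0],"fingers":100},
    {"offset":[0,0.015,0],"angular":[0,0,0],"fingers":100},
    {"offset":[0,0.018,0],"angular":[0,0,0],"fingers":100},
    {"offset":[0,0.021,0],"angular":[0,0,0],"fingers":100},
    {"offset":[0,0.021,0],"angular":[0,0,0],"fingers":100},
    {"offset":[0,0.021,0],"angular":[0,0,0],"fingers":100},
    {"offset":[0,0.021,0],"angular":[0,0,0],"fingers":100},
    {"offset":[0,0.021,0],"angular":[0,0,0],"fingers":100},
    {"offset":[0,0.021,0],"angular":[0,0,0],"fingers":100},
  ],
)

```text
t: 5.35
position: [583.7, 3.9, 140.1]
orientation: [-3.138, 0.001, 1.274]
wrist_force: [-9.1, 1.8, 2.2]
gripper_width: 0.997
grasp_force: 4.1
```

Run:
```python
from h import *
from rig import sense
im=optics.get_image("side")[0]
cv2.imwrite("pics/c5.png",cv2.resize(im[110:260,255:455],None,fx=3,fy=3,interpolation=3))
p=sense()["position"];q=[540.26,-1.92,-.298];c,s=np.cos(q[2]),np.sin(q[2]);Rb=np.array([[c,s],[-s,c]]);print(p,Rb@(np.array(p[:2])-q[:2]))
b=brass(im);b[:150]=0;b[215:]=0;b[:,:280]=0;b[:,370:]=0
print(cv2.countNonZero(b))
```

```text
[583.66600585   3.89335921 140.0811411 ] [39.78605872 18.30153054]
17
```

View pics/c5.png

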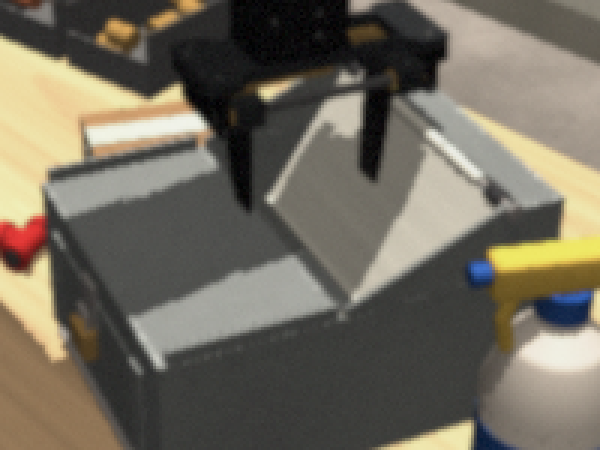

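The tee is no longer on the ledge; only the rear finger tip shows at the sill (248,210), with the flap held well open. Before taking the fingers out I'll open the flap a little further and check the gap for the tee.

Call:
carry_out(
  targets=[
    {"offset":[0,0.003,0],"angular":[0,0,0],"fingers":100},
    {"offset":[0,0.005,0],"angular":[0,0,0],"fingers":100},
    {"offset":[0,0.005,0],"angular":[0,0,0],"fingers":100},
    {"offset":[0,0.005,0],"angular":[0,0,0],"fingers":100},
    {"offset":[0,0.005,0],"angular":[0,0,0],"fingers":100},
  ],
)

```text
t: 5.82
position: [587.8, 2.6, 139.6]
orientation: [-3.136, 0.001, 1.274]
wrist_force: [-10.5, 2.4, -1.2]
gripper_width: 1.0
grasp_force: 4.5
```

Run:
```python
from h import *
for n in("side","top"):
    im=optics.get_image(n)[0];k,l,st,ce=cv2.connectedComponentsWithStats(brass(im))
    q=[540.26,-1.92,-.298];c,s=np.cos(q[2]),np.sin(q[2])
    P=[[x*c-y*s+q[0],x*s+y*c+q[1],z] for x in(-130,60) for y in(-116,116) for z in (125,)]
    u=proj(n,P);lo,hi=u.min(0),u.max(0);print(n,lo.round(),hi.round())
    for a,b in zip(st[1:],ce[1:]):
        if a[4]>3 and (b>lo-5).all() and (b<hi+5).all():print(a,b.round())
```

```text
side [268. 153.] [395. 231.]
[334 146   2   5   8] [334. 148.]
[286 159   8   2   9] [289. 159.]
[278 215  10  15  85] [283. 223.]
top [271. 156.] [396. 267.]
[312 236   5   3   6] [314. 237.]
[394 250  18  25 123] [399. 257.]
```

No brass is left in the gap, so the tee is inside. I'll take the fingers back and up so the flap closes gently.

Call:
carry_out(
  targets=[
    {"offset":[0,-0.008,0],"angular":[0,0,0],"fingers":100},
    {"offset":[0,-0.016,-0.002],"angular":[0,0,0],"fingers":100},
    {"offset":[0,-0.024,-0.005],"angular":[0,0,0],"fingers":100},
    {"offset":[0,-0.032,-0.01],"angular":[0,0,0],"fingers":100},
    {"offset":[0,-0.04,-0.015],"angular":[0,0,0],"fingers":100},
    {"offset":[0,-0.048,-0.02],"angular":[0,0,0],"fingers":100},
    {"offset":[0,-0.055,-0.03],"angular":[0,0,0],"fingers":100},
    {"offset":[0,-0.06,-0.045],"angular":[0,0,0],"fingers":100},
    {"offset":[0,-0.06,-0.07],"angular":[0,0,0],"fingers":100},
    {"offset":[0,-0.06,-0.1],"angular":[0,0,0],"fingers":100},
    {"offset":[0,-0.06,-0.13],"angular":[0,0,0],"fingers":100},
    {"offset":[0,-0.06,-0.13],"angular":[0,0,0],"fingers":100},
    {"offset":[0,-0.06,-0.13],"angular":[0,0,0],"fingers":100},
    {"offset":[0,-0.06,-0.13],"angular":[0,0,0],"fingers":100},
  ],
)

```text
t: 7.08
position: [531.8, 19.9, 270.3]
orientation: [-3.141, 0.0, 1.274]
wrist_force: [-0.0, -0.3, 0.3]
gripper_width: 1.004
grasp_force: 0.0
```

Run:
```python
from h import *
im=optics.get_image("side")[0]
cv2.imwrite("pics/c6.png",im)
a=cv2.imread("pics/side0.png")
d=cv2.absdiff(a,im).max(2);print([int(d[s].mean()) for s in(np.s_[190:300,412:460],np.s_[272:318,328:356],np.s_[150:160,285:325])])
```

```text
[7, 8, 10]
```

View pics/c6.png

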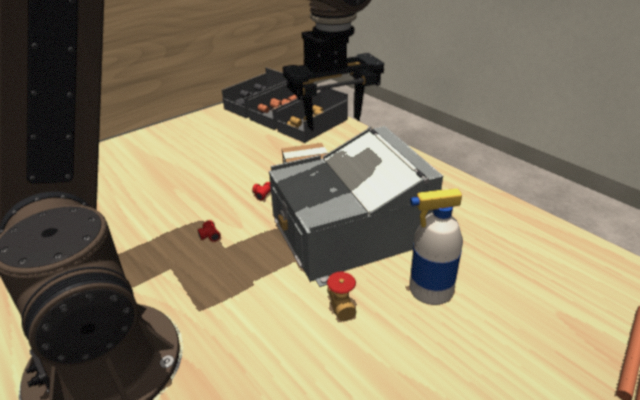

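The flap is shut, as at the start (edge along (345,185) to (370,212)), and the ledge is empty. The carton, valve (342,295) and sprayer (436,260) haven't moved, and the gripper is clear at (335,85).

```bash
python3 -c "from rig import hand_in; print(hand_in())"
```

```text
the job is handed in; nothing more can be done
None
```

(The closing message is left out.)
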